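# Size a ring mould on the stepped cone and put it in its well

## Robot

A 6-joint arm with a two-finger parallel gripper is mounted at the origin on a cart in front of the work surface, level with it; the furniture and walls round the work are solid. World frame = base frame: x ahead of the robot, y to its left, z up, the work surface at z = 0. Lengths are in m, angles in rad, forces in N, time in s.
With the tool pointing down it reaches from about 0.225 to 0.875 m from the base axis. Payload 3.4 kg.
Tool frame: the origin (TCP) lies at the very end of the fingers, on their centre line; the grasp point (between the pads) lies 19 mm behind it; x points along the fingers, z is the direction in which the jaws open and shut, and the axes are right-handed (so a half turn about x gives the same grasp; the last joint's range is limited). The gripper opens to 85 mm and grips with 20 to 120 N. Pads are 22 mm wide; open, the fingers measure 114 mm over their backs; the gripper's body (76 mm by 85 mm) begins 54 mm behind the grasp point. The pads swing forward as they close: fully open they stand 13 mm farther back than shut.
Start: joints at [0.999, 0.276, 1.505, -0, 1.361, -0.121], TCP at [0.251, 0.518, 0.231] pointing down, gripper open.
Joint ranges: [-2.89, 2.89], [-0.75, 2.08], [0.22, 2.7], [-1.18, 4.32], [0.11, 2.71], [-2.7, 2.7]. Speed limits (rad/s): [2.57, 2.57, 3.14, 3.14, 3.14, 3.14].

## Interface

Orientations are given as a unit quaternion [w, x, y, z].
In Python, from rig import manip, viewer, finder gives the robot as it stands.
- The arm moves only by the tool move_arm, never from a script. Its argument "rows" is a list of rows, each a list of 3 entries, a list of its own where there are three numbers: the shift along the tool's x, y, z in mm, then the turn about the tool's x in rad, then the finger opening in mm, from 0 to 85.4. A call has 1 to 8 rows; each row is the pose to reach, as a shift and turn from the pose measured when the call began, along the tool's axes at that moment; what a row does not reach only later rows make up. A row lasts 1/12 s, in which the tool goes at most 41.7 mm and 7.16 degrees, less where a joint would pass 70% of its speed; a pose out of reach is approached as far as the arm can. A call with a gripper value outside its range is refused whole. The fingers move at their own pace and stop on an object; "force" is the grip in N (left out, the last holds). Time passes only in rows, so rows that repeat a pose let the fingers close. It gives the time, the measured TCP pose, the force and the opening at its end, in the units of the state.
- manip.get_state(): the state, without advancing time (a new reading comes with each control period).
- viewer.get_image(name): name is "scene" or "top"; returns the picture (384x512x3 uint8, red, green, blue); there is no depth.
- viewer.get_calibration(name): a dict with "mtx" (3x3 intrinsics, pixels), "R" (3x3) and "t" (3): a world point X has camera coordinates R X + t. Camera axes: x right, y down, z forward; pixel columns grow to the right and rows downward; lengths in m; the calibration is good to about 2 mm. A picture is of the moment at which its call begins. get_calibration takes no time and is no camera call.
- manip.sign_off(): hands the job in, once; it reports no verdict.
Trained networks look in the newest picture that a camera, given by its name, has taken for a name from the list of things; names that differ only in an ending like _2 or _b are one class to them, and where a whole thing is asked for, a point or a joint stands for the part that bears it (a point fixed in the world has none). Each returns a list of dicts, best first, with "score" (0 to 1); they miss things now and then, are a little off and sometimes report something else, mostly with a low value. They report only what shows in the picture. A call takes as long as a camera call. They do not tell look-alikes from the thing itself.
- finder.look_for(target, camera): "centre" ([column, row] in pixels, amid what is visible of it).
- finder.trace(target, camera): "mask" (384x512 bool, what is visible of it) and "centre" ([column, row] in pixels, amid what is visible of it).
The state is a dict: "clock": time; "qpos": joint angles; "qd": joint speeds; "effort": joint torques, N m; "position": TCP position; "ee_rot": TCP orientation; "contact_force": force on the tool from outside, world axes, zero at the start; "moment": the same for the moment, N m; "width": finger opening in m.
Only numpy, scipy, OpenCV 4.12 (cv2) and the standard library are available. Lean on these libraries where they do the work, as an engineer would, in place of code of your own. Each camera call takes 0.05 s, during which the arm holds its last target.

## Task

Take the ring mould that stands at the orange end of the rack, lay it flat on the bar top and let go, then take it anew and slide it down over the stepped sizing cone until it stops level on a step; press it home there lightly (5 to 10 N), neither dropping it onto the cone nor forcing it. The colour of the step it rests on is its size: put it in the well with a floor of that colour, flat and fully down in the recess, and let go. Leave the other two rings and everything else where they are.

Things in the scene. Friction and masses are not known exactly. Their poses are not given: they have to be found in the camera images.
- gauge: Stepped sizing cone, fixed upright, 95 mm tall on a round dark foot 104 mm wide, 12 mm thick. Steps from the bottom red, blue, yellow, then a bare metal neck (35 mm wide at its foot, 26 mm at 90 mm up, rounded tip 16 mm wide). Each step widens downward by 1.4 mm (red 4 mm); about 1.3 mm is free all round inside a ring that passes. Origin: centre of the underside, z up the axis.
- ledge_yellow (a point): On the cone's axis, level with the flat ledge of the yellow step (43 mm across, 74 mm above the cone's underside): a ring of 38 mm bore stops here, its centre then 11 mm above this point (85 mm above the underside).
- ledge_blue (a point): The same for the blue step (52 mm across, ledge 56 mm above the cone's underside): a ring of 47 mm bore stops here, its centre then 67 mm above the underside.
- ledge_red (a point): The same for the red step (64 mm across, ledge 38 mm above the cone's underside): a ring of 56 mm bore stops here, its centre then 49 mm above the underside.
- rack: Low fixed rack, 196 x 70 mm (x by y), end plates 30 mm high at both ends of its x axis; the one at its -x end is orange, the other dark wood. Two steel rods (10 mm thick, axes at y = +20 and -20 mm, 18 mm up) run along x and carry the rings on edge. Ring places at x = -55 mm (next to the orange plate, the ring to be sized), +25 and +66 mm. Origin: centre of the underside.
- slot (a point): Place on the rack, beside the orange end plate, of the centre of the ring to be sized, 51.5 mm above the rack's underside.
- ring_p: Ring mould p, one of three alike: aluminium tube, outside diameter 68 mm, 22 mm high, 105 to 210 g. Bore 38, 47 or 56 mm: not told which, to be gauged. Origin at its centre, z along its axis (either face may end up). Starts on edge on the rack's rods, axis level along the rack's x, centre 51.5 mm above the rack's underside; the three change places.
- ring_q: Ring mould q, one of three alike: aluminium tube, outside diameter 68 mm, 22 mm high, 105 to 210 g. Bore 38, 47 or 56 mm: not told which, to be gauged. Origin at its centre, z along its axis (either face may end up). Starts on edge on the rack's rods, axis level along the rack's x, centre 51.5 mm above the rack's underside; the three change places.
- ring_r: Ring mould r, one of three alike: aluminium tube, outside diameter 68 mm, 22 mm high, 105 to 210 g. Bore 38, 47 or 56 mm: not told which, to be gauged. Origin at its centre, z along its axis (either face may end up). Starts on edge on the rack's rods, axis level along the rack's x, centre 51.5 mm above the rack's underside; the three change places.
- well_yellow: Fixed wooden tile, 92 x 92 mm, 14 mm thick, with a round recess 74 mm in diameter and 7 mm deep whose floor is yellow. A ring lying in it has its centre 18 mm above the tile's underside. Origin: centre of the underside. The three tiles change places.
- well_blue: Fixed wooden tile, 92 x 92 mm, 14 mm thick, with a round recess 74 mm in diameter and 7 mm deep whose floor is blue. A ring lying in it has its centre 18 mm above the tile's underside. Origin: centre of the underside. The three tiles change places.
- well_red: Fixed wooden tile, 92 x 92 mm, 14 mm thick, with a round recess 74 mm in diameter and 7 mm deep whose floor is red. A ring lying in it has its centre 18 mm above the tile's underside. Origin: centre of the underside. The three tiles change places.
- bean_jar_foot (a point): Fixed, never moves: middle of the foot of the clear bean jar with white lid behind the work, about 160 mm wide and 300 mm tall; keep hand and wrist clear of it when carrying a ring.
- shaker: bystander: grey shaker with black top, 65 mm wide, 103 mm tall, loose; leave alone (origin: centre of underside)
- tub: bystander: lidded tub with brown body and white lid, 113 mm wide, 94 mm tall, loose; leave alone (origin: centre of underside)
- tamper: bystander: coffee tamper with brown handle, 58 mm wide, 93 mm tall, loose; leave alone (origin: centre of underside)
- sweet_l: bystander: large blue wrapped sweet, 104 mm long, loose; leave alone (origin: underside)
There are look-alikes about, which are no part of the job. What is shaped like the ring_r but blue or purple is not meant.

How it is judged:
On the way, in this order (a step that is already met when the one before it is completed fails the run):
1. a ring lies flat on the bar top, let go (((height (world z) of ring_p below 0.014 m and angle between the z axis of ring_p and the z axis of gauge, either way round below 0.08 rad and contact force between the fingers and ring_p below 0.05 N) or (height (world z) of ring_q below 0.014 m and angle between the z axis of ring_q and the z axis of gauge, either way round below 0.08 rad and contact force between the fingers and ring_q below 0.05 N) or (height (world z) of ring_r below 0.014 m and angle between the z axis of ring_r and the z axis of gauge, either way round below 0.08 rad and contact force between the fingers and ring_r below 0.05 N))), for 0.1 s.
2. a ring sits level on its own step of the cone, pressed on the ledge with more than 3 N ((((horizontal distance between ring_p and gauge below 0.004 m and z of ring_p in the frame of gauge between 0.083 and 0.087 m and angle between the z axis of ring_p and the z axis of gauge, either way round below 0.07 rad) and contact force between ring_p and gauge above 3 N) or ((horizontal distance between ring_q and gauge below 0.004 m and z of ring_q in the frame of gauge between 0.065 and 0.069 m and angle between the z axis of ring_q and the z axis of gauge, either way round below 0.07 rad) and contact force between ring_q and gauge above 3 N) or ((horizontal distance between ring_r and gauge below 0.004 m and z of ring_r in the frame of gauge between 0.047 and 0.051 m and angle between the z axis of ring_r and the z axis of gauge, either way round below 0.07 rad) and contact force between ring_r and gauge above 3 N))), for 0.1 s.
At the end, for the whole second after the job is handed in: The ring that stood at the orange end lies at rest, flat (within 0.06 rad) and fully down in the recess of the well whose colour is that of its step (centre within 6 mm of the well's, less than 2.5 mm above its seat); the other two rings are within 20 mm of where they stood (((horizontal distance between ring_p and well_yellow below 0.006 m and z of ring_p in the frame of well_yellow between 0.015 and 0.0205 m and angle between the z axis of ring_p and the z axis of well_yellow, either way round below 0.06 rad and linear speed of ring_p below 0.02 m/s and distance of each of ring_q, ring_r from where it was at the start of the episode below 0.02 m and horizontal distance between each of ring_q, ring_r and slot above 0.055 m) or (horizontal distance between ring_q and well_blue below 0.006 m and z of ring_q in the frame of well_blue between 0.015 and 0.0205 m and angle between the z axis of ring_q and the z axis of well_blue, either way round below 0.06 rad and linear speed of ring_q below 0.02 m/s and distance of each of ring_p, ring_r from where it was at the start of the episode below 0.02 m and horizontal distance between each of ring_p, ring_r and slot above 0.055 m) or (horizontal distance between ring_r and well_red below 0.006 m and z of ring_r in the frame of well_red between 0.015 and 0.0205 m and angle between the z axis of ring_r and the z axis of well_red, either way round below 0.06 rad and linear speed of ring_r below 0.02 m/s and distance of each of ring_p, ring_q from where it was at the start of the episode below 0.02 m and horizontal distance between each of ring_p, ring_q and slot above 0.055 m))); the robot touches nothing.
It fails at once if a ring is let drop over the cone (moving faster than 0.35 m/s there with no finger on it) ((horizontal distance between ring_p and gauge below 0.02 m and height (world z) of ring_p below 0.11 m and linear speed of ring_p above 0.35 m/s and contact force between the fingers and ring_p below 0.05 N) or (horizontal distance between ring_q and gauge below 0.02 m and height (world z) of ring_q below 0.11 m and linear speed of ring_q above 0.35 m/s and contact force between the fingers and ring_q below 0.05 N) or (horizontal distance between ring_r and gauge below 0.02 m and height (world z) of ring_r below 0.11 m and linear speed of ring_r above 0.35 m/s and contact force between the fingers and ring_r below 0.05 N)).
It fails at once if a ring is forced on the cone with more than 40 N (contact force between any of ring_p, ring_q, ring_r and gauge above 40 N).
It fails at once if a bystander is moved by more than 30 mm (distance of any of shaker, tub, tamper, sweet_l from where it was at the start of the episode above 0.03 m).
It also fails if it takes over 72 s, if anything falls off the work surface, if the arm or the gripper's body presses on something with over 40 N, if the wrist force passes 120 N, or if a joint passes its speed limit or range.

## Working session

There is one attempt and no reset: what is moved stays moved. The work goes in short steps, Python scripts to look and compute and a tool call to move; the robot and the scene stay as the last step left them, time stands still between calls to the robot, and variables do not carry over. Pictures are saved under pics/ and viewed, and the job is handed in when it is done.

Besides the shell and the picture viewer there is one more tool, called after ">>>" by a JSON object that holds its "name" and its "arguments", one argument or row to a line. move_arm: Moves the arm, as the interface text tells. Its arguments: {"type":"object","properties":{"rows":{"type":"array"},"force":{"type":"number"}},"required":["rows"]}

```bash
ls; mkdir -p pics; python3 - <<'E'
from rig import manip, viewer, finder
import cv2
print(manip.get_state())
for n in ("scene","top"):
    im=viewer.get_image(n); cv2.imwrite(f"pics/{n}0.png",im[:,:,::-1])
    c=viewer.get_calibration(n); print(n,c)
E
```

```text
pics
{'clock': 0.0, 'qpos': array([ 9.98999583e-01,  2.76597700e-01,  1.50614912e+00,  2.95505059e-05,
        1.36070949e+00, -1.21031349e-01]), 'qd': array([ 2.92173324e-05,  1.57762589e-03, -6.74984796e-04, -1.24948754e-04,
        1.17505305e-03, -2.48059022e-03]), 'effort': array([ 7.77232817e-04, -4.16778874e+01, -2.45799208e+01,  3.60557333e-04,
        1.10162873e-02, -3.34661408e-06]), 'position': array([0.25021923, 0.51710354, 0.23043181]), 'ee_rot': array([ 0.59849416, -0.37588341,  0.5996957 ,  0.37534181]), 'contact_force': array([ 0.24006668,  0.76497876, -0.49032436]), 'moment': array([ 0.0464368 ,  0.01084788, -0.01710036]), 'width': 0.08529007539092306}
scene {'mtx': array([[486.45091729,   0.        , 259.41405452],
       [  0.        , 486.45091729, 192.71675005],
       [  0.        ,   0.        ,   1.        ]]), 'R': array([[ 6.71494423e-01, -7.41009482e-01,  4.33243274e-04],
       [-4.87603635e-01, -4.42301006e-01, -7.52736684e-01],
       [ 5.57976644e-01,  5.05247234e-01, -6.58321576e-01]]), 't': array([-0.4561313 ,  0.28575602,  1.76480462])}
top {'mtx': array([[482.6116647 ,   0.        , 255.65260118],
       [  0.        , 482.6116647 , 190.70345248],
       [  0.        ,   0.        ,   1.        ]]), 'R': array([[ 0.34339615, -0.93911622,  0.01182431],
       [-0.78233247, -0.29298736, -0.54964927],
       [ 0.51964892,  0.1794969 , -0.83531184]]), 't': array([-0.28722175,  0.45215324,  1.87283443])}
```

View pics/scene0.png

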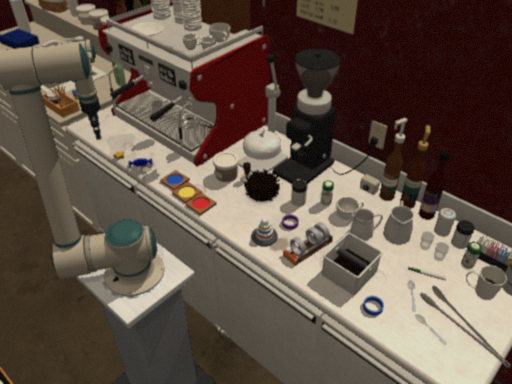

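View pics/top0.png

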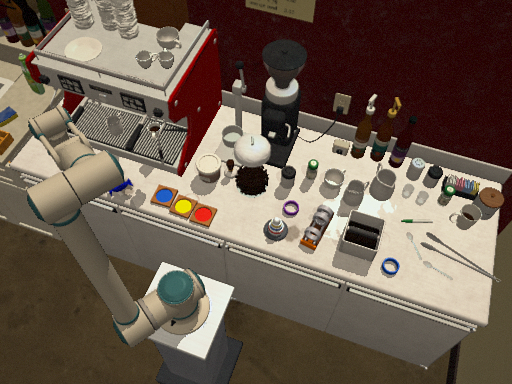

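Scene: rack with three rings about (310,243) and its orange end at about (290,255). The cone is at (264,232), the wells at (175,180) blue, (187,192) yellow and (200,204) red. Candidates for the wanted ring are the three on the rack, the purple ring on the bar at scene (290,222), and the blue ring at (373,305). The last two are look-alikes.

```bash
python3 - <<'E'
import cv2,numpy as np
a=cv2.imread("pics/scene0.png")[190:275,235:345]; b=cv2.imread("pics/top0.png")[190:260,250:345]
a=cv2.resize(a,None,fx=7,fy=7,interpolation=cv2.INTER_CUBIC);b=cv2.resize(b,None,fx=8,fy=8,interpolation=cv2.INTER_CUBIC)
cv2.imwrite("pics/c1.png",a);cv2.imwrite("pics/c2.png",b)
from rig import viewer,finder
for n in("scene","top"):
    for t in("gauge","rack","ring_p","slot","well_red","well_yellow","well_blue","ledge_yellow","ledge_blue","ledge_red","bean_jar_foot","tamper","shaker","tub"):
        print(n,t,[(np.round(d["centre"],1).tolist(),round(d["score"],2)) for d in finder.look_for(t,n)][:5])
E
```

```text
scene gauge [([264.5, 234.5], 0.81)]
scene rack [([305.6, 249.4], 0.61), ([200.4, 202.0], 0.35)]
scene ring_p [([376.5, 303.0], 0.72), ([297.8, 244.1], 0.7), ([324.9, 230.6], 0.66), ([311.9, 234.5], 0.63), ([290.6, 215.6], 0.47)]
scene slot [([309.6, 249.6], 0.82)]
scene well_red [([197.7, 205.0], 0.59)]
scene well_yellow [([186.4, 194.3], 0.83)]
scene well_blue [([175.5, 180.8], 0.75)]
scene ledge_yellow [([265.3, 235.7], 0.83)]
scene ledge_blue [([264.9, 232.1], 0.77)]
scene ledge_red [([265.4, 236.5], 0.95)]Traceback (most recent call last):
  File "<stdin>", line 8, in <module>
ValueError: it knows: gauge, ledge_blue, ledge_red, ledge_yellow, rack, ring, shaker, slot, sweet, tamper, tub, well_blue, well_red, well_yellow
```

View pics/c1.png

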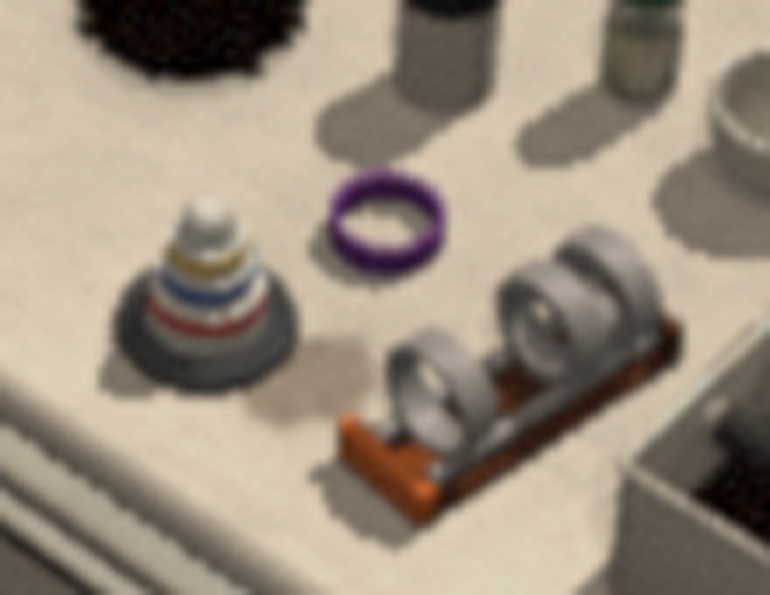

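View pics/c2.png

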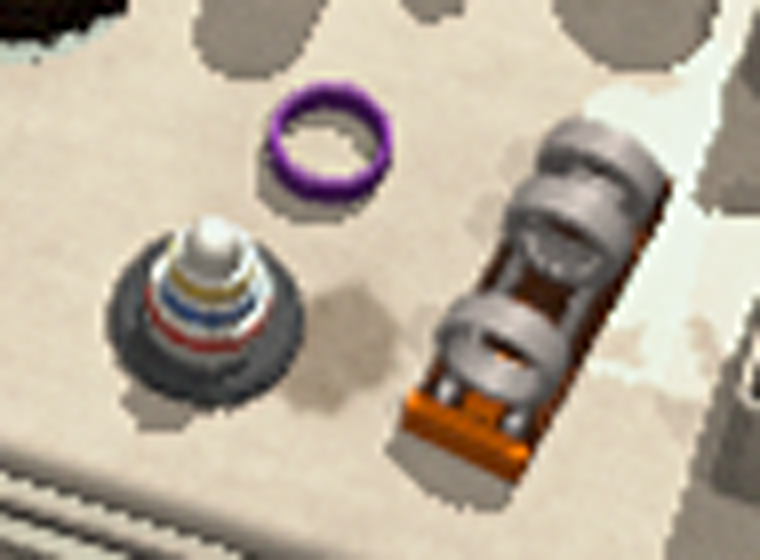

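Crop check: the wanted ring is the aluminium one beside the orange plate (scene ≈(298,244), top ≈(312,233)). The purple ring is beside the rack on the bar. Next I fit the poses from masks in both views.

```bash
cat > h.py <<'E'
import numpy as np,cv2
from rig import viewer
cal={n:viewer.get_calibration(n) for n in("scene","top")}
def proj(n,X):
    c=cal[n];Y=np.asarray(X,float).reshape(-1,3)@c["R"].T+c["t"];p=Y@c["mtx"].T;return p[:,:2]/p[:,2:]
def ray(n,uv,z):
    c=cal[n];d=c["R"].T@np.linalg.inv(c["mtx"])@np.array([uv[0],uv[1],1.]);o=-c["R"].T@c["t"];return (o+d*(z-o[2])/d[2])
E
python3 - <<'E'
from h import *
from rig import finder
import pickle
M={}
for n in("scene","top"):
    for t,z in(("gauge",.03),("rack",.03),("ring",.05),("well_red",.01),("well_yellow",.01),("well_blue",.01),("tamper",.04),("shaker",.05),("tub",.05),("sweet",.01)):
        L=finder.trace(t,n); M[n,t]=L
        print(n,t,[(np.round(d["centre"],1).tolist(),round(d["score"],2),int(d["mask"].sum()),np.round(ray(n,d["centre"],z)[:2],3).tolist()) for d in L][:6])
pickle.dump(M,open("M.pkl","wb"))
E
```

```text
scene gauge [([264.0, 234.5], 0.85, 511, [0.434, -0.246])]
scene rack [([303.7, 251.9], 0.68, 413, [0.467, -0.413])]
scene ring [([292.4, 217.3], 0.72, 148, [0.564, -0.279]), ([309.6, 236.5], 0.71, 188, [0.527, -0.392]), ([325.1, 229.5], 0.58, 158, [0.596, -0.413]), ([299.1, 243.2], 0.55, 186, [0.474, -0.384]), ([377.1, 311.9], 0.48, 220, [0.407, -0.761])]
scene well_red [([196.9, 203.2], 0.82, 350, [0.395, 0.094]), ([263.8, 235.3], 0.47, 517, [0.445, -0.235]), ([310.0, 238.8], 0.41, 163, [0.551, -0.379]), ([138.2, 165.6], 0.33, 158, [0.388, 0.481])]
scene well_yellow [([186.1, 192.3], 0.87, 342, [0.411, 0.18])]
scene well_blue [([174.5, 179.1], 0.57, 309, [0.436, 0.285])]
scene tamper [([247.5, 171.9], 0.71, 111, [0.662, 0.055])]
scene shaker [([298.3, 191.6], 0.84, 355, [0.7, -0.2]), ([312.8, 236.6], 0.41, 214, [0.535, -0.401])]
scene tub [([226.1, 164.5], 0.62, 648, [0.627, 0.153])]
scene sweet [([139.6, 162.0], 0.55, 144, [0.408, 0.498])]
top gauge [([275.2, 229.5], 0.71, 450, [0.436, -0.234])]
top rack [([315.3, 239.6], 0.69, 304, [0.449, -0.406]), ([274.1, 230.3], 0.33, 464, [0.43, -0.231])]
top ring [([320.3, 220.0], 0.69, 154, [0.535, -0.4]), ([312.4, 232.0], 0.63, 141, [0.468, -0.385]), ([322.8, 210.5], 0.59, 114, [0.584, -0.397]), ([387.0, 271.6], 0.46, 128, [0.4, -0.713])]
top well_red [([204.3, 212.7], 0.67, 422, [0.417, 0.084]), ([313.9, 240.2], 0.42, 301, [0.455, -0.4])]
top well_yellow [([180.9, 208.0], 0.85, 429, [0.403, 0.189]), ([207.9, 166.5], 0.65, 597, [0.651, 0.168]), ([326.2, 209.4], 0.27, 112, [0.619, -0.408])]
top well_blue [([167.3, 194.9], 0.83, 384, [0.444, 0.275])]
top tamper [([278.3, 228.5], 0.27, 428, [0.439, -0.246])]
top shaker [([286.9, 178.3], 0.59, 298, [0.689, -0.202])]
top tub [([207.9, 166.0], 0.64, 652, [0.628, 0.155])]
top sweet []
```

```bash
cat > fit.py <<'E'
from h import *
from scipy.optimize import minimize
S=8
def poly(n,X,box):
    p=proj(n,X); x0,y0,x1,y1=box
    m=np.zeros(((y1-y0)*S,(x1-x0)*S),np.uint8)
    q=cv2.convexHull(np.round(((p+0.5-[x0,y0])*S-0.5)*16).astype(np.int32))
    cv2.fillConvexPoly(m,q,255,shift=4); return m
def down(m): 
    return cv2.resize(m.astype(np.float32)/255,None,fx=1/S,fy=1/S,interpolation=cv2.INTER_AREA)
A=np.linspace(0,2*np.pi,73)
def disc(c,r,z): return np.c_[c[0]+r*np.cos(A),c[1]+r*np.sin(A),0*A+z]
E
cat > fit1.py <<'E'
from fit import *
I={n:cv2.imread(f"pics/{n}0.png").astype(np.float32) for n in("scene","top")}
def gmodel(n,c,box):
    foot=poly(n,np.r_[disc(c,.052,0),disc(c,.052,.012)],box)
    cone=poly(n,np.r_[disc(c,.034,.012),disc(c,.034,.02)],box)
    for s in([(.032,.038),(.0327,.02),(.026,.056),(.034,.012)],[(.026,.056),(.0215,.074),(.032,.038)],[(.0215,.074),(.0175,.074),(.013,.09),(.008,.095)]):
        cone|=poly(n,np.vstack([disc(c,r,z) for r,z in s]),box)
    return foot,cone
out={}
# gauge: dark foot
for n,u in(("scene",(264,234)),("top",(275,229))):
    box=(u[0]-26,u[1]-26,u[0]+26,u[1]+26);im=I[n][box[1]:box[3],box[0]:box[2]]
    g=im.mean(2); print(n,"min",np.percentile(g,[2,5,10,50,90]))
    al=np.clip((120-g)/(120-70),0,1)
    def cost(c):
        f,k=gmodel(n,c,box); f=down(f&~k); k=down(k)
        return float((np.abs(al-f)*(1-0.9*k)).sum())
    best=min((minimize(cost,np.array([.436,-.24])+d,method="Nelder-Mead",options=dict(initial_simplex=np.array([.436,-.24])+d+np.array([[0,0],[.01,0],[0,.01]]),xatol=1e-5)) for d in np.array([[0,0],[.01,.01],[-.01,.01]])),key=lambda r:r.fun)
    print(n,"gauge",best.x,best.fun); out[n]=best.x
    f,k=gmodel(n,best.x,box)
    big=cv2.resize(im.astype(np.uint8),None,fx=S,fy=S,interpolation=cv2.INTER_CUBIC)
    for m,col in((f,(0,255,0)),(k,(0,255,255))):
        cs,_=cv2.findContours(m,cv2.RETR_EXTERNAL,cv2.CHAIN_APPROX_NONE);cv2.drawContours(big,cs,-1,col,1)
    cv2.imwrite(f"pics/g_{n}.png",big)
for w,u,z in(("red",{"scene":(197,203),"top":(204,213)},0),("yellow",{"scene":(186,192),"top":(181,208)},0),("blue",{"scene":(174,179),"top":(167,195)},0)):
  for n in("scene","top"):
    c0=ray(n,u[n],.007)[:2]; box=(u[n][0]-22,u[n][1]-22,u[n][0]+22,u[n][1]+22);im=I[n][box[1]:box[3],box[0]:box[2]]
    b,g,r=im[...,0],im[...,1],im[...,2]
    v={"red":r-g,"yellow":np.minimum(r,g)-b,"blue":b-r}[w]; 
    hi=np.percentile(v,97); lo={"red":.32,"yellow":.35,"blue":0.1}[w]*hi
    al=np.clip((v-lo)/(0.85*hi-lo),0,1)
    def cost(c): return float(np.abs(al-down(poly(n,disc(c,.037,.007),box)&poly(n,disc(c,.037,.014),box))).sum())
    best=minimize(cost,c0,method="Nelder-Mead",options=dict(initial_simplex=c0+np.array([[0,0],[.01,0],[0,.01]]),xatol=1e-5))
    print(w,n,best.x,best.fun,al.sum())
E
python3 fit1.py; python3 -c "
import cv2,numpy as np
a=[cv2.imread(f'pics/g_{n}.png') for n in('scene','top')];cv2.imwrite('pics/g.png',cv2.resize(np.hstack(a),(800,400)))"
```

```text
scene min [ 47.33333206  60.          73.66666412 185.         199.66667175]
scene gauge [ 0.44988116 -0.23191875] 206.79611206054688
top min [ 49.35333221  65.71666451  86.         204.33332825 212.33332825]
top gauge [ 0.45137943 -0.23139559] 154.43099975585938
red scene [0.40572244 0.08395107] 12.451515197753906 156.40916
red top [0.40737939 0.08748817] 11.346567153930664 186.43025
yellow scene [0.41361972 0.18158919] 12.642563819885254 146.3793
yellow top [0.41655937 0.18597471] 8.270663261413574 173.00044
blue scene [0.43447478 0.28553091] 15.046931266784668 106.82807
blue top [0.4366604  0.28825545] 13.151687622070312 158.50793
```

View pics/g.png

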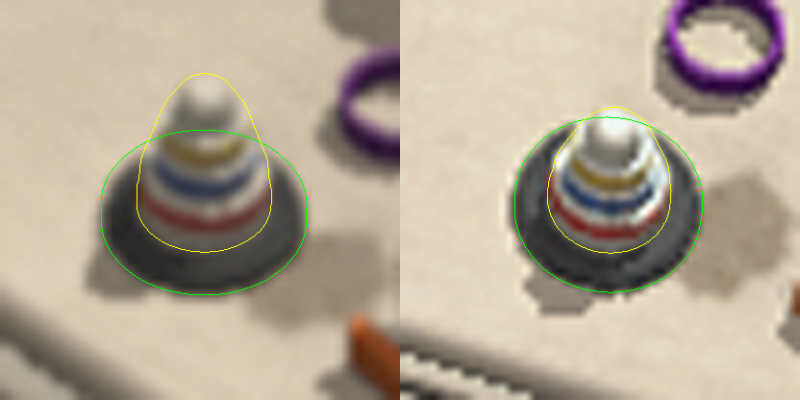

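```bash
cat > rack.py <<'E'
from fit import *
I={n:cv2.imread(f"pics/{n}0.png").astype(np.float32) for n in("scene","top")}
B={"scene":(278,215,338,275),"top":(290,198,344,252)}
def T(p,P):
    x,y,th=p[:3];c,s=np.cos(th),np.sin(th);P=np.asarray(P);return np.c_[x+c*P[:,0]-s*P[:,1],y+s*P[:,0]+c*P[:,1],P[:,2]]
def boxp(x0,x1,y0,y1,z0,z1): return np.array([[a,b,c] for a in(x0,x1) for b in(y0,y1) for c in(z0,z1)])
def ringp(x): return np.vstack([np.c_[0*A+x+d,.034*np.cos(A),.0515+.034*np.sin(A)] for d in(-.011,.011)])
def cost(p,ret=False):
    t=0
    for n in B:
        b=B[n];im=I[n][b[1]:b[3],b[0]:b[2]]
        v=im[...,2]-im[...,0]*1.0
        hi=np.percentile(v,99.5); al=np.clip((v-70)/(110-70),0,1)
        m=down(poly(n,T(p,boxp(-.098,-.098+p[3],-.035,.035,0,.03)),b))
        w=1-0.9*down(poly(n,T(p,boxp(-.098+p[3],.1,-.035,.035,0,.09)),b))*(m<.5)
        t+=(np.abs(al-m)*w).sum()
        # bright ring / whole silhouette vs table is hard; skip
    return float(t)
best=None
for th0 in np.arange(-.6,.7,.2):
    p0=np.array([.47+.05*np.cos(th0)-.0,-.385+.05*np.sin(th0),th0,.008]);
    r=minimize(cost,p0,method="Nelder-Mead",options=dict(initial_simplex=p0+np.vstack([0*p0,np.diag([.015,.015,.15,.003])]),maxiter=300))
    print(th0,r.x,r.fun)
    if best is None or r.fun<best.fun: best=r
p=best.x;np.save("rack.npy",p);bigs=[]
print("ring",T(p,[[-.055,0,0]]))
for n in B:
    b=B[n];big=cv2.resize(I[n][b[1]:b[3],b[0]:b[2]].astype(np.uint8),None,fx=S,fy=S,interpolation=cv2.INTER_CUBIC)
    for X,col in((boxp(-.098,-.098+p[3],-.035,.035,0,.03),(0,255,0)),(boxp(-.098,.098,-.035,.035,0,.005),(255,0,0)),(ringp(-.055),(0,255,255)),(ringp(.025),(255,255,0)),(ringp(.066),(255,0,255))):
        cs,_=cv2.findContours(poly(n,T(p,X),b),cv2.RETR_EXTERNAL,cv2.CHAIN_APPROX_NONE);cv2.drawContours(big,cs,-1,col,1)
    bigs.append(cv2.resize(big,(400,400)))
cv2.imwrite("pics/r.png",np.hstack(bigs))
for n,u in(("scene",(262,200)),("top",(252,192))): print(ray(n,u,0.0))
E
python3 rack.py
```

```text
-0.6 [ 5.20079580e-01 -4.05821230e-01 -2.71095292e-01  2.81115111e-05] 49.60634994506836
-0.39999999999999997 [ 5.20833391e-01 -4.00762746e-01 -2.00493828e-01 -4.22466549e-05] 49.37724304199219
-0.19999999999999996 [ 5.21374302e-01 -3.97273400e-01 -1.69826617e-01 -1.09856837e-04] 49.66210174560547
1.1102230246251565e-16 [ 5.23869384e-01 -3.83614140e-01 -3.50713702e-02 -8.22786510e-05] 61.11602020263672
0.20000000000000007 [ 5.21016539e-01 -4.05561531e-01 -2.69192081e-01  4.28038380e-05] 49.43022918701172
0.4 [ 0.52291373 -0.40142342 -0.23439563 -0.00094599] 52.32545852661133
0.6000000000000002 [ 5.21212240e-01 -3.99708694e-01 -2.00296401e-01 -1.86912036e-04] 50.45528793334961
ring [[ 0.46693513 -0.38980931  0.        ]]
[ 0.60079058 -0.08587848  0.        ]
[ 0.59676925 -0.07013759  0.        ]
```

View pics/r.png

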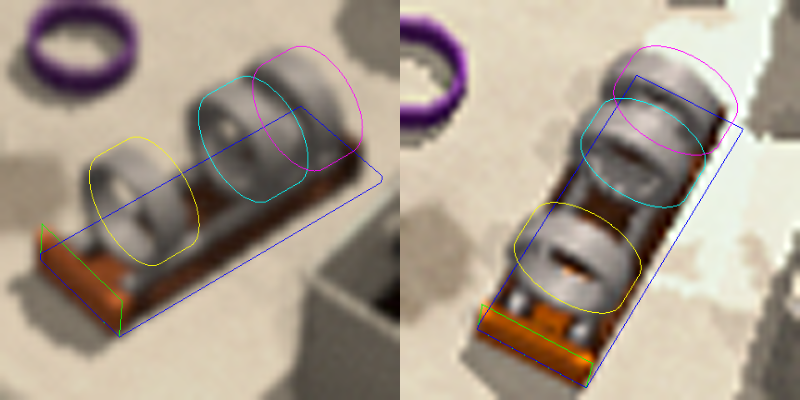

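```bash
cat > rack2.py <<'E'
import re
src=open("rack.py").read().split("best=None")[0]; exec(src)
from scipy.optimize import least_squares
C=[("scene",(40,226),(-.098,.035,.03)),("scene",(40,256),(-.098,.035,0)),("scene",(119,336),(-.098,-.035,0)),("scene",(363,133),(.098,-.035,.03)),("scene",(363,178),(.098,-.035,0)),
("top",(78,330),(-.098,.035,0)),("top",(189,387),(-.098,-.035,0)),("top",(328,108),(.098,-.035,.03)),("top",(323,132),(.098,-.035,0))]
def res(p):
    o=[]
    for n,u,X in C:
        b=B[n];s=400/(b[2]-b[0]);uv=np.array(u)/s+[b[0]-.5,b[1]-.5]
        o.append(proj(n,T(p,[X]))[0]-uv)
    return np.array(o).ravel()
r=least_squares(res,[.51,-.4,-.1],loss="soft_l1",f_scale=1.);p=np.r_[r.x,.008];print(p,np.round(r.fun.reshape(-1,2),1).tolist())
print("ring",T(p,[[-.055,0,0]]));np.save("rack.npy",p);bigs=[]
for n in B:
    b=B[n];big=cv2.resize(I[n][b[1]:b[3],b[0]:b[2]].astype(np.uint8),None,fx=S,fy=S,interpolation=cv2.INTER_CUBIC)
    for X,col in((boxp(-.098,-.098+p[3],-.035,.035,0,.03),(0,255,0)),(boxp(-.098,.098,-.035,.035,0,.005),(255,0,0)),(ringp(-.055),(0,255,255)),(ringp(.025),(255,255,0)),(ringp(.066),(255,0,255))):
        cs,_=cv2.findContours(poly(n,T(p,X),b),cv2.RETR_EXTERNAL,cv2.CHAIN_APPROX_NONE);cv2.drawContours(big,cs,-1,col,1)
    bigs.append(cv2.resize(big,(400,400)))
cv2.imwrite("pics/r2.png",np.hstack(bigs))
E
python3 rack2.py
```

```text
[ 0.51956464 -0.39472064 -0.1448029   0.008     ] [[-0.6, 0.2], [-0.8, 1.1], [-0.0, 0.1], [1.4, 0.4], [0.6, -1.0], [-0.6, 0.6], [-0.4, 0.1], [0.4, -1.2], [0.1, -0.9]]
ring [[ 0.46514025 -0.38678428  0.        ]]
```

View pics/r2.png

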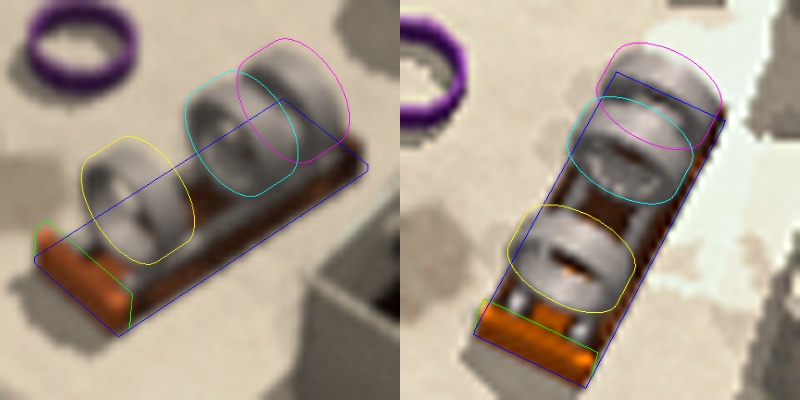

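Fits agree within about 3 mm. The ring wanted is at ≈(0.466,-0.388), with rack yaw ≈ -0.155.

```bash
cat > go.py <<'E'
import sys,numpy as np
from rig import manip
from scipy.spatial.transform import Rotation as Ro
def st(): 
    s=manip.get_state();w=s["ee_rot"];R=Ro.from_quat([w[1],w[2],w[3],w[0]]).as_matrix();return s,R
if __name__=="__main__":
    s,R=st(); print("t",round(s["clock"],2),"pos",np.round(s["position"]*1e3,1),"F",np.round(s["contact_force"],2),"w",round(s["width"]*1e3,1),"q6",round(s["qpos"][5],3))
    print("toolx",np.round(R[:,0],3),"z yaw",round(np.arctan2(R[1,2],R[0,2]),3))
    if len(sys.argv)>1:
        a=[float(v) for v in sys.argv[1:]]
        d=R.T@(np.array(a[:3])-s["position"]*1e3);print("shift mm",np.round(d,1),"dist",round(np.linalg.norm(d),1))
        if len(a)>3:
            # turn theta about tool x: new z = R Rx(th) e_z
            def f(th): v=R@Ro.from_rotvec([th,0,0]).apply([0,0,1]);return np.arctan2(v[1],v[0])
            for k in(0,np.pi):
                t=np.linspace(-np.pi,np.pi,6284);e=[abs((f(x)-a[3]-k+np.pi)%(2*np.pi)-np.pi) for x in t];th=t[int(np.argmin(e))];print("turn",round(th,3))
E
python3 go.py 466 -388 230 -0.155; python3 -c "
from h import *
for u in((250,249),(285,259),(200,232)): print(ray('top',u,0))"
```

```text
t 1.6 pos [250.5 517.6 231.3] F [-0.2   0.33 -0.21] w 85.4 q6 -0.121
toolx [ 0.  0. -1.] z yaw 1.12
shift mm [   1.3 -588.5 -721.3] dist 930.9
turn 1.275
turn -1.867
[ 0.32729972 -0.16104414  0.        ]
[ 0.33481603 -0.31231969  0.        ]
[0.32822416 0.066554   0.        ]
```

>>> {"name": "move_arm", "arguments": {
  "rows": [
    [[0,-589,-721],1.275,60],
    [[0,-589,-721],1.275,60],
    [[0,-589,-721],1.275,60],
    [[0,-589,-721],1.275,60],
    [[0,-589,-721],1.275,60],
    [[0,-589,-721],1.275,60],
    [[0,-589,-721],1.275,60],
    [[0,-589,-721],1.275,60]
  ],
  "force": 40
}}

```text
clock: 2.27
position: [0.3278, 0.1916, 0.2316]
ee_rot: [0.706, -0.04, 0.706, 0.041]
contact_force: [1.3, -0.2, 0.3]
width: 0.0599
```

```bash
python3 go.py 466 -388 200 -0.155
```

```text
t 2.27 pos [327.8 191.6 231.6] F [ 1.32 -0.19  0.3 ] w 59.9 q6 0.23
toolx [ 0.001  0.    -1.   ] z yaw 0.115
shift mm [  31.6 -591.6   70.9] dist 596.7
turn 0.27
turn -2.872
```

>>> {"name": "move_arm", "arguments": {
  "rows": [
    [[30,-592,71],0.27,50],
    [[30,-592,71],0.27,50],
    [[30,-592,71],0.27,50],
    [[30,-592,71],0.27,50],
    [[30,-592,71],0.27,50],
    [[30,-592,71],0.27,50],
    [[30,-592,71],0.27,50],
    [[30,-592,71],0.27,50]
  ]
}}

```text
clock: 2.93
position: [0.4048, -0.1328, 0.215]
ee_rot: [0.706, 0.055, 0.704, -0.055]
contact_force: [1.7, 0.4, -0.1]
width: 0.0499
```

```bash
python3 go.py 466 -388 130 -0.155
```

```text
t 2.93 pos [ 404.8 -132.8  215. ] F [ 1.7   0.44 -0.07] w 49.9 q6 -0.326
toolx [ 0.002  0.    -1.   ] z yaw -0.156
shift mm [  85.1 -242.6   99.9] dist 275.9
turn -0.002
turn 3.141
```

>>> {"name": "move_arm", "arguments": {
  "rows": [
    [[85,-243,100],0,50],
    [[85,-243,100],0,50],
    [[85,-243,100],0,50],
    [[85,-243,100],0,50],
    [[85,-243,100],0,50],
    [[85,-243,100],0,50],
    [[85,-243,100],0,50],
    [[85,-243,100],0,50]
  ]
}}

```text
clock: 3.6
position: [0.4667, -0.3941, 0.1276]
ee_rot: [0.706, 0.056, 0.704, -0.057]
contact_force: [0.4, -0.2, -0.4]
width: 0.05
```

```bash
python3 go.py 466 -388 62 -0.155; python3 - <<'E'
from h import *
ims=[]
for n,b in(("scene",(265,190,335,260)),("top",(280,175,350,245))):
    im=viewer.get_image(n)[:,:,::-1];ims.append(cv2.resize(im[b[1]:b[3],b[0]:b[2]],(400,400),interpolation=cv2.INTER_CUBIC))
cv2.imwrite("pics/a1.png",np.hstack(ims))
E
```

```text
t 3.6 pos [ 466.7 -394.1  127.6] F [ 0.36 -0.19 -0.4 ] w 50.0 q6 -0.656
toolx [ 0.002 -0.002 -1.   ] z yaw -0.159
shift mm [65.6  6.  -1.8] dist 65.9
turn -0.005
turn 3.138
```

View pics/a1.png

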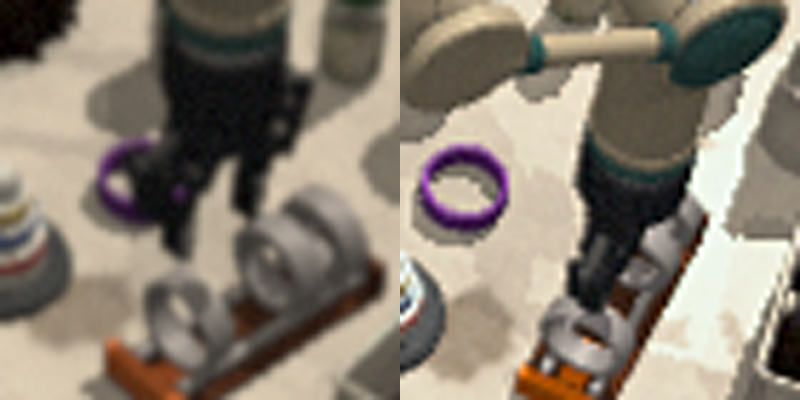

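The fingers straddle the wanted ring in both views, with the other two rings clear of them. I'll descend now.

>>> {"name": "move_arm", "arguments": {
  "rows": [
    [[20,6,-2],0,50],
    [[40,6,-2],0,50],
    [[55,6,-2],0,50],
    [[65,6,-2],0,50],
    [[65,6,-2],0,50],
    [[65,6,-2],0,50]
  ]
}}

```text
clock: 4.2
position: [0.4647, -0.3817, 0.0645]
ee_rot: [0.705, 0.056, 0.705, -0.055]
contact_force: [-0.5, -0.0, 0.1]
width: 0.0503
```

```bash
python3 go.py; python3 - <<'E'
from h import *
ims=[]
for n,b in(("scene",(265,190,335,260)),("top",(280,175,350,245))):
    im=viewer.get_image(n)[:,:,::-1];ims.append(cv2.resize(im[b[1]:b[3],b[0]:b[2]],(400,400),interpolation=cv2.INTER_CUBIC))
cv2.imwrite("pics/a2.png",np.hstack(ims))
E
```

```text
t 4.2 pos [ 464.7 -381.7   64.5] F [-0.52 -0.02  0.07] w 50.3 q6 -0.649
toolx [ 0.001  0.002 -1.   ] z yaw -0.157
```

View pics/a2.png

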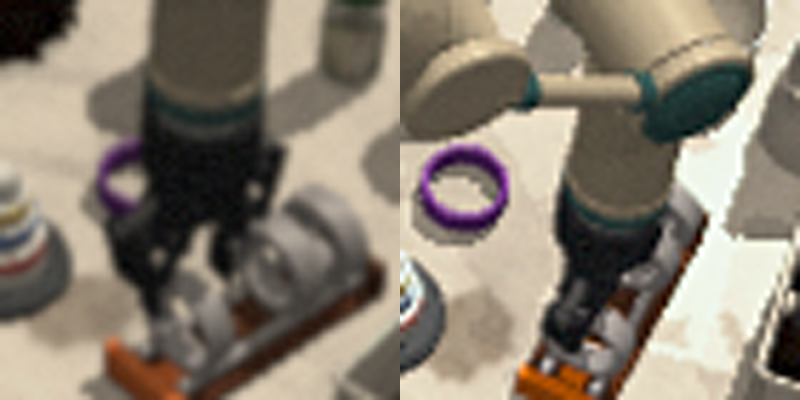

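>>> {"name": "move_arm", "arguments": {
  "rows": [
    [[2,-7,1],0,50],
    [[2,-7,1],0,50],
    [[2,-7,1],0,50]
  ]
}}

```text
clock: 4.55
position: [0.4657, -0.3908, 0.0642]
ee_rot: [0.706, 0.055, 0.704, -0.056]
contact_force: [0.1, -0.2, 0.2]
width: 0.0502
```

```bash
python3 go.py
```

```text
t 4.55 pos [ 465.7 -390.8   64.2] F [ 0.07 -0.23  0.23] w 50.2 q6 -0.657
toolx [ 0.004 -0.001 -1.   ] z yaw -0.158
```

>>> {"name": "move_arm", "arguments": {
  "rows": [
    [[2,1,0],0,15],
    [[2,1,0],0,15],
    [[2,1,0],0,15],
    [[2,1,0],0,15],
    [[2,1,0],0,15]
  ],
  "force": 40
}}

```text
clock: 4.97
position: [0.4658, -0.3897, 0.0622]
ee_rot: [0.706, 0.055, 0.704, -0.056]
contact_force: [-0.3, -0.2, 1.2]
width: 0.021
```

```bash
python3 go.py 400 -75 120
```

```text
t 4.97 pos [ 465.8 -389.7   62.2] F [-0.3  -0.2   1.17] w 21.0 q6 -0.656
toolx [ 0.004 -0.001 -1.   ] z yaw -0.158
shift mm [ -58.4  300.4 -114.2] dist 326.6
```

>>> {"name": "move_arm", "arguments": {
  "rows": [
    [[-15,0,0],0,15],
    [[-40,0,0],0,15],
    [[-80,0,0],0,15],
    [[-110,0,0],0,15],
    [[-120,0,0],0,15],
    [[-120,0,0],0,15]
  ]
}}

```text
clock: 5.47
position: [0.4667, -0.3909, 0.1852]
ee_rot: [0.708, 0.054, 0.702, -0.057]
contact_force: [0.1, -0.5, -0.7]
width: 0.0208
```

```bash
python3 go.py 400 -75 175 -0.05; python3 - <<'E'
from h import *
ims=[]
for n,b in(("scene",(255,170,335,250)),("top",(270,165,350,245))):
    im=viewer.get_image(n)[:,:,::-1];ims.append(cv2.resize(im[b[1]:b[3],b[0]:b[2]],(400,400),interpolation=cv2.INTER_CUBIC))
cv2.imwrite("pics/a3.png",np.hstack(ims))
E
```

```text
t 5.47 pos [ 466.7 -390.9  185.2] F [ 0.15 -0.52 -0.66] w 20.8 q6 -0.656
toolx [ 0.008 -0.006 -1.   ] z yaw -0.158
shift mm [   7.9  301.6 -115.5] dist 323.0
turn -0.108
turn 3.034
```

View pics/a3.png

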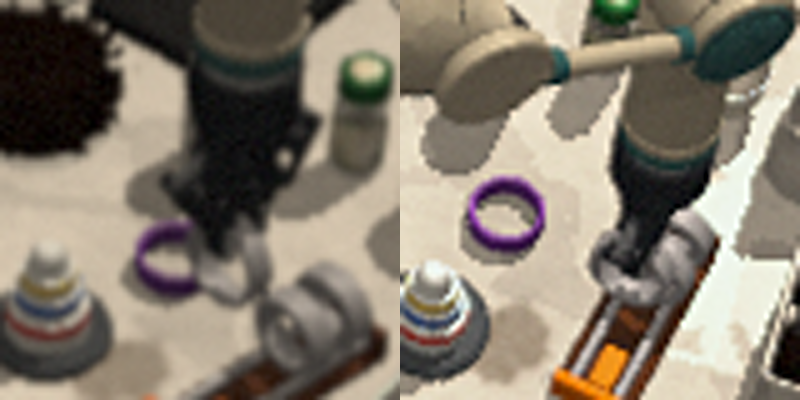

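>>> {"name": "move_arm", "arguments": {
  "rows": [
    [[0,300,-115],-0.1,15],
    [[0,300,-115],-0.1,15],
    [[0,300,-115],-0.1,15],
    [[0,300,-115],-0.1,15],
    [[0,300,-115],-0.1,15],
    [[0,300,-115],-0.1,15],
    [[0,300,-115],-0.1,15],
    [[0,300,-115],-0.1,15]
  ]
}}

```text
clock: 6.23
position: [0.3946, -0.0709, 0.1783]
ee_rot: [0.705, 0.022, 0.708, -0.019]
contact_force: [-0.1, 0.3, -1.2]
width: 0.0208
```

>>> {"name": "move_arm", "arguments": {
  "rows": [
    [[20,20,-8],0,15],
    [[60,15,-8],0,15],
    [[90,15,-8],0,15],
    [[110,15,-8],0,15],
    [[110,15,-8],0,15]
  ]
}}

```text
clock: 6.65
position: [0.3813, -0.0529, 0.0634]
ee_rot: [0.701, 0.023, 0.713, -0.017]
contact_force: [-1.5, 0.3, -1.5]
width: 0.0206
```

```bash
python3 go.py 400 -75 46 -0.05
```

```text
t 6.65 pos [381.3 -52.9  63.4] F [-1.51  0.33 -1.45] w 20.6 q6 -0.267
toolx [-0.017  0.009 -1.   ] z yaw -0.057
shift mm [ 16.9 -21.1  20.2] dist 33.7
turn -0.007
turn 3.135
```

>>> {"name": "move_arm", "arguments": {
  "rows": [
    [[5,-20,20],0,15],
    [[9,-20,20],0,15],
    [[12,-20,20],0,15],
    [[12,-20,20],0,15]
  ]
}}

```text
clock: 6.98
position: [0.3988, -0.0736, 0.0503]
ee_rot: [0.7, 0.024, 0.714, -0.017]
contact_force: [-0.2, -0.4, -1.0]
width: 0.021
```

```bash
python3 go.py 400 -75 44.5 -0.05
```

```text
t 6.98 pos [398.8 -73.6  50.3] F [-0.15 -0.43 -1.01] w 21.0 q6 -0.301
toolx [-0.02  0.01 -1.  ] z yaw -0.058
shift mm [ 5.7 -1.4  1.4] dist 6.0
turn -0.008
turn 3.134
```

>>> {"name": "move_arm", "arguments": {
  "rows": [
    [[3,0,0],0,15],
    [[5,0,0],0,15],
    [[6,0,0],0,15],
    [[6,0,0],0,15]
  ]
}}

```text
clock: 7.32
position: [0.3983, -0.0733, 0.0449]
ee_rot: [0.7, 0.023, 0.714, -0.017]
contact_force: [-2.1, 0.5, 4.8]
width: 0.0209
```

```bash
python3 go.py
```

```text
t 7.32 pos [398.3 -73.3  44.9] F [-2.12  0.47  4.79] w 20.9 q6 -0.301
toolx [-0.02  0.01 -1.  ] z yaw -0.057
```

>>> {"name": "move_arm", "arguments": {
  "rows": [
    [[-1,0,0],0,40],
    [[-1,0,0],0,40],
    [[-1,0,0],0,40],
    [[-1,0,0],0,40]
  ]
}}

```text
clock: 7.65
position: [0.3983, -0.0732, 0.046]
ee_rot: [0.7, 0.023, 0.714, -0.017]
contact_force: [0.2, 1.2, 0.8]
width: 0.0404
```

```bash
python3 go.py;  python3 - <<'E'
from h import *
ims=[]
for n in("scene","top"):
    u=proj(n,[.4,-.075,.04])[0].astype(int);im=viewer.get_image(n)[:,:,::-1];ims.append(cv2.resize(im[u[1]-40:u[1]+40,u[0]-40:u[0]+40],(400,400),interpolation=cv2.INTER_CUBIC))
cv2.imwrite("pics/a4.png",np.hstack(ims))
E
```

```text
t 7.65 pos [398.3 -73.2  46. ] F [0.23 1.16 0.81] w 40.4 q6 -0.301
toolx [-0.02  0.01 -1.  ] z yaw -0.057
```

View pics/a4.png

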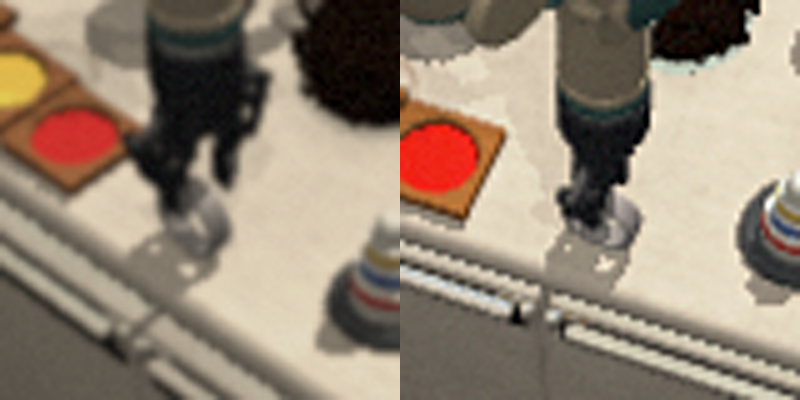

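The ring stands on edge between the open fingers. I'll tip it over towards +x.

>>> {"name": "move_arm", "arguments": {
  "rows": [
    [[0,0,8],0,40],
    [[-3,0,16],0,40],
    [[-6,0,24],0,40],
    [[-12,0,32],0,40],
    [[-22,0,36],0,40],
    [[-40,0,36],0,40],
    [[-65,0,36],0,40],
    [[-70,0,36],0,40]
  ]
}}

```text
clock: 8.42
position: [0.4391, -0.0769, 0.1186]
ee_rot: [0.702, 0.023, 0.712, -0.018]
contact_force: [0.1, -1.3, 0.7]
width: 0.04
```

```bash
python3 go.py;  python3 - <<'E'
from h import *
ims=[]
for n in("scene","top"):
    u=proj(n,[.42,-.075,.04])[0].astype(int);im=viewer.get_image(n)[:,:,::-1];ims.append(cv2.resize(im[u[1]-40:u[1]+40,u[0]-40:u[0]+40],(400,400),interpolation=cv2.INTER_CUBIC))
cv2.imwrite("pics/a5.png",np.hstack(ims))
E
```

```text
t 8.42 pos [439.1 -76.9 118.6] F [ 0.06 -1.34  0.73] w 40.0 q6 -0.277
toolx [-0.013  0.007 -1.   ] z yaw -0.057
```

View pics/a5.png

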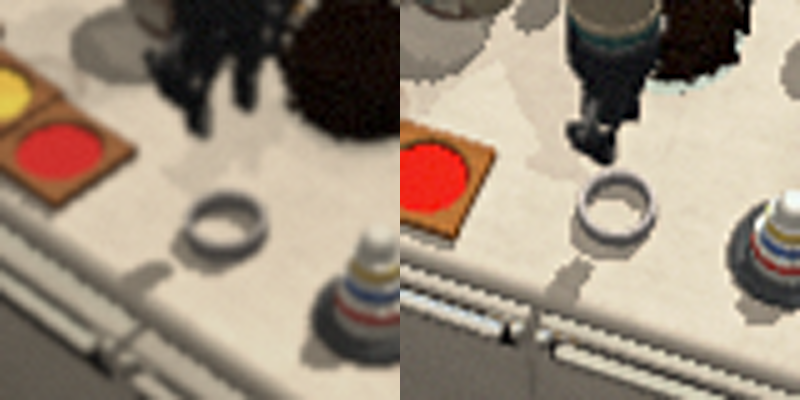

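The ring lies flat at scene crop (228,227) and top crop (615,210), and looks thin-walled. I'll locate it for the regrasp.

```bash
python3 - <<'E'
from h import *
for n,c in(("scene",(228,227)),("top",(216,210))):
    u=proj(n,[.42,-.075,.04])[0].astype(int); p=(u-40+np.array(c)/5-.5); r=ray(n,p,.011);print(r)
E
python3 go.py 430 -78 60 0.7
```

```text
[ 0.43612662 -0.0827544   0.011     ]
[ 0.43558137 -0.07793978  0.011     ]
t 8.52 pos [437.6 -76.5 116.7] F [ 0.22  1.31 -0.05] w 40.1 q6 -0.277
toolx [-0.016  0.008 -1.   ] z yaw -0.057
shift mm [56.8 -2.4 -6.6] dist 57.2
turn -0.757
turn 2.385
```

>>> {"name": "move_arm", "arguments": {
  "rows": [
    [[20,-4,-2],0,85],
    [[40,-4,-2],0,85],
    [[60,-4,-2],0,85],
    [[70,-4,-2],0,85],
    [[70,-4,-2],0,85],
    [[70,-4,-2],0,85]
  ]
}}

```text
clock: 9.02
position: [0.4334, -0.0795, 0.0456]
ee_rot: [0.7, 0.023, 0.714, -0.017]
contact_force: [0.1, 0.5, 0.1]
width: 0.0853
```

```bash
python3 go.py 436 -80 5;  python3 - <<'E'
from h import *
ims=[]
for n in("scene","top"):
    u=proj(n,[.435,-.08,.02])[0].astype(int);im=viewer.get_image(n)[:,:,::-1];ims.append(cv2.resize(im[u[1]-40:u[1]+40,u[0]-40:u[0]+40],(400,400),interpolation=cv2.INTER_CUBIC))
cv2.imwrite("pics/a6.png",np.hstack(ims))
E
```

```text
t 9.02 pos [433.4 -79.5  45.6] F [0.1  0.52 0.13] w 85.3 q6 -0.287
toolx [-0.019  0.009 -1.   ] z yaw -0.057
shift mm [40.6 -0.7  3.4] dist 40.7
```

View pics/a6.png

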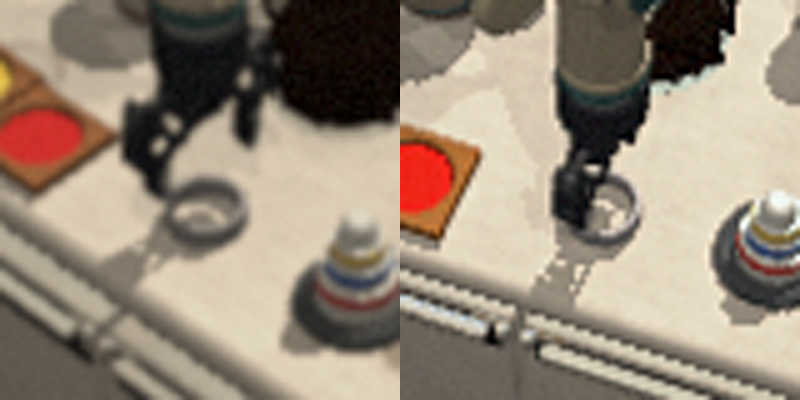

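```bash
python3 - <<'E'
from h import *
for n in("scene","top"):
    u=proj(n,[.435,-.08,.02])[0].astype(int)
    P=proj(n,[[.384,-.077,.058],[.384,-.077,.045],[.483,-.082,.058],[.436,-.08,.011],[.4337,-.0795,.0456]]); print(n,np.round((P-u+40.5)*5).tolist())
E
```

```text
scene [[154.0, 200.0], [155.0, 212.0], [246.0, 139.0], [205.0, 210.0], [201.0, 180.0]]
top [[177.0, 232.0], [177.0, 240.0], [225.0, 139.0], [203.0, 210.0], [201.0, 192.0]]
```

>>> {"name": "move_arm", "arguments": {
  "rows": [
    [[15,-1,3],0,85],
    [[28,-1,3],0,85],
    [[36,-1,3],0,85],
    [[40,-1,3],0,85],
    [[40,-1,3],0,85]
  ]
}}

```text
clock: 9.53
position: [0.4367, -0.0806, 0.0065]
ee_rot: [0.701, 0.023, 0.713, -0.017]
contact_force: [0.0, 0.0, 0.7]
width: 0.0851
```

>>> {"name": "move_arm", "arguments": {
  "rows": [
    [[0,0,0],0,60],
    [[0,0,0],0,60],
    [[0,0,0],0,60],
    [[0,0,0],0,60],
    [[0,0,0],0,60]
  ],
  "force": 20
}}

```text
clock: 9.95
position: [0.437, -0.0807, 0.0072]
ee_rot: [0.701, 0.023, 0.712, -0.017]
contact_force: [-0.8, -0.7, 5.3]
width: 0.0667
```

```bash
python3 go.py 436 -80 5
```

```text
t 9.95 pos [437.  -80.7   7.2] F [-0.83 -0.68  5.32] w 66.7 q6 -0.287
toolx [-0.016  0.008 -1.   ] z yaw -0.057
shift mm [ 2.2  0.7 -1. ] dist 2.5
```

>>> {"name": "move_arm", "arguments": {
  "rows": [
    [[0,0,0],0,85],
    [[0,0,0],0,85],
    [[0,0,0],0.1,85],
    [[0,0,0],0.22,85],
    [[0,0,0],0.34,85],
    [[0,0,0],0.46,85],
    [[0,0,0],0.58,85],
    [[0,0,0],0.7,85]
  ]
}}

```text
clock: 10.62
position: [0.4371, -0.0807, 0.0071]
ee_rot: [0.65, 0.264, 0.662, -0.263]
contact_force: [0.2, 0.4, -0.3]
width: 0.0849
```

>>> {"name": "move_arm", "arguments": {
  "rows": [
    [[0,0,0],0.12,85],
    [[0,0,0],0.24,85],
    [[0,0,0],0.36,85],
    [[0,0,0],0.48,85],
    [[0,0,0],0.6,85],
    [[0,0,0],0.72,85],
    [[0,0,0],0.84,85],
    [[0,0,0],0.9,85]
  ]
}}

```text
clock: 11.28
position: [0.4372, -0.0808, 0.007]
ee_rot: [-0.469, -0.522, -0.481, 0.526]
contact_force: [-0.7, 0.2, 0.5]
width: 0.085
```

```bash
python3 go.py 437 -80.7 6 -1.627
```

```text
t 11.28 pos [437.2 -80.8   7. ] F [-0.73  0.24  0.5 ] w 85.0 q6 1.324
toolx [-0.015  0.008 -1.   ] z yaw -1.668
shift mm [ 1.  -0.2 -0. ] dist 1.0
turn -0.041
turn 3.101
```

>>> {"name": "move_arm", "arguments": {
  "rows": [
    [[0,0,0],0,60],
    [[0,0,0],0,60],
    [[0,0,0],0,60],
    [[0,0,0],0,60],
    [[0,0,0],0,60],
    [[0,0,0],0,60]
  ],
  "force": 50
}}

```text
clock: 11.78
position: [0.4373, -0.0807, 0.0075]
ee_rot: [-0.47, -0.521, -0.481, 0.525]
contact_force: [-0.8, -0.3, 5.5]
width: 0.0657
```

```bash
python3 go.py;  python3 - <<'E'
from h import *
ims=[]
for n in("scene","top"):
    u=proj(n,[.435,-.08,.02])[0].astype(int);im=viewer.get_image(n)[:,:,::-1];cv2.imwrite(f"pics/{n}1.png",im);ims.append(cv2.resize(im[u[1]-40:u[1]+40,u[0]-40:u[0]+40],(400,400),interpolation=cv2.INTER_CUBIC))
cv2.imwrite("pics/a7.png",np.hstack(ims))
E
```

```text
t 11.78 pos [437.3 -80.7   7.5] F [-0.77 -0.29  5.46] w 65.7 q6 1.322
toolx [-0.015  0.008 -1.   ] z yaw -1.666
```

View pics/a7.png

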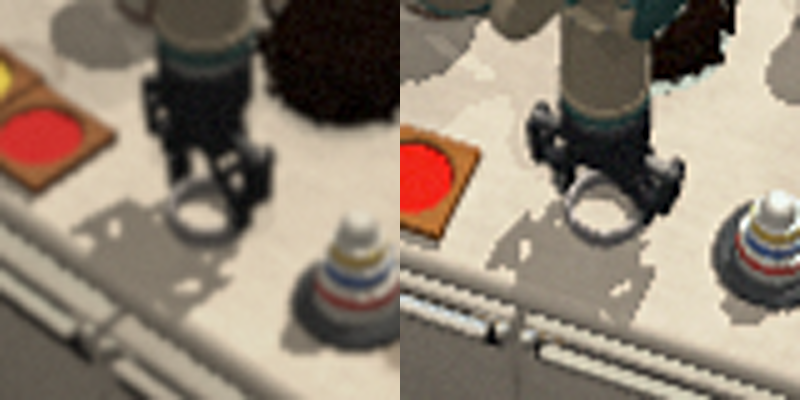

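>>> {"name": "move_arm", "arguments": {
  "rows": [
    [[-15,0,0],0,60],
    [[-40,0,0],0,60],
    [[-80,0,0],0,60],
    [[-110,0,0],0,60],
    [[-120,0,0],0,60],
    [[-120,0,0],0,60]
  ]
}}

```text
clock: 12.38
position: [0.4412, -0.0824, 0.1302]
ee_rot: [-0.473, -0.522, -0.479, 0.524]
contact_force: [0.8, 0.4, -0.8]
width: 0.0652
```

```bash
python3 go.py 451 -232 125;  python3 - <<'E'
from h import *
ims=[]
for n in("scene","top"):
    u=proj(n,[.435,-.08,.12])[0].astype(int);im=viewer.get_image(n)[:,:,::-1];ims.append(cv2.resize(im[u[1]-40:u[1]+40,u[0]-40:u[0]+40],(400,400),interpolation=cv2.INTER_CUBIC))
cv2.imwrite("pics/a8.png",np.hstack(ims))
E
```

```text
t 12.38 pos [441.2 -82.4 130.2] F [ 0.81  0.39 -0.79] w 65.2 q6 1.321
toolx [-0.008  0.006 -1.   ] z yaw -1.665
shift mm [  4.3  23.8 148. ] dist 150.0
```

View pics/a8.png

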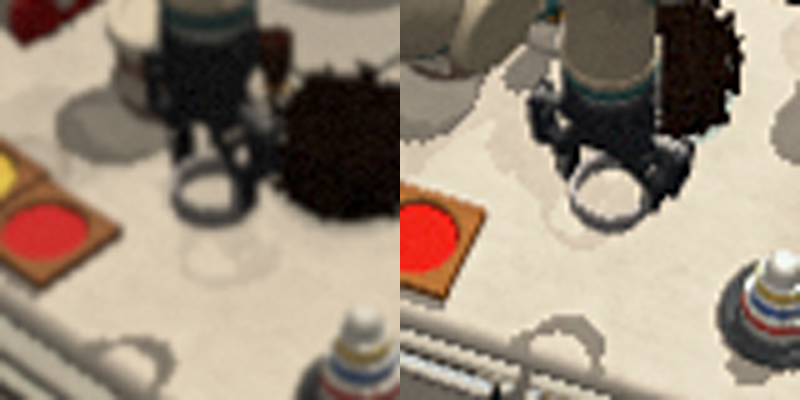

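>>> {"name": "move_arm", "arguments": {
  "rows": [
    [[0,4,35],0,60],
    [[0,12,70],0,60],
    [[2,18,105],0,60],
    [[4,22,130],0,60],
    [[4,24,145],0,60],
    [[4,24,148],0,60],
    [[4,24,148],0,60],
    [[4,24,148],0,60]
  ]
}}

```text
clock: 13.15
position: [0.4475, -0.2294, 0.1208]
ee_rot: [-0.469, -0.521, -0.483, 0.525]
contact_force: [-0.3, -0.6, -1.4]
width: 0.0653
```

```bash
python3 go.py 451 -232 125;  python3 - <<'E'
from h import *
ims=[]
for n in("scene","top"):
    u=proj(n,[.451,-.232,.09])[0].astype(int);im=viewer.get_image(n)[:,:,::-1];cv2.imwrite(f"pics/{n}2.png",im);ims.append(cv2.resize(im[u[1]-30:u[1]+30,u[0]-30:u[0]+30],(400,400),interpolation=cv2.INTER_CUBIC))
cv2.imwrite("pics/a9.png",np.hstack(ims))
E
```

```text
t 13.15 pos [ 447.5 -229.4  120.8] F [-0.32 -0.62 -1.44] w 65.3 q6 1.055
toolx [-0.017  0.011 -1.   ] z yaw -1.665
shift mm [-4.3  3.7  2.2] dist 6.1
```

View pics/a9.png

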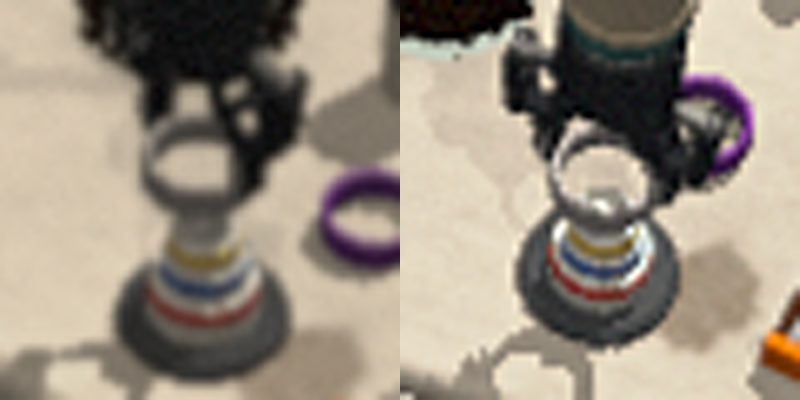

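>>> {"name": "move_arm", "arguments": {
  "rows": [
    [[5,3,2],0,60],
    [[10,4,2],0,60],
    [[14,4,2],0,60],
    [[14,4,2],0,60],
    [[14,4,2],0,60],
    [[14,4,2],0,60]
  ]
}}

```text
clock: 13.75
position: [0.4514, -0.2314, 0.1073]
ee_rot: [-0.47, -0.521, -0.483, 0.525]
contact_force: [0.1, -0.1, -2.0]
width: 0.0651
```

```bash
python3 go.py 451 -232 100;  python3 - <<'E'
from h import *
ims=[]
for n in("scene","top"):
    u=proj(n,[.451,-.232,.08])[0].astype(int);im=viewer.get_image(n)[:,:,::-1];cv2.imwrite(f"pics/{n}3.png",im);ims.append(cv2.resize(im[u[1]-25:u[1]+25,u[0]-25:u[0]+25],(400,400),interpolation=cv2.INTER_CUBIC))
cv2.imwrite("pics/a10.png",np.hstack(ims))
E
```

```text
t 13.75 pos [ 451.4 -231.4  107.3] F [ 0.11 -0.09 -2.  ] w 65.1 q6 1.055
toolx [-0.016  0.01  -1.   ] z yaw -1.664
shift mm [ 7.3 -0.3  0.7] dist 7.3
```

View pics/a10.png

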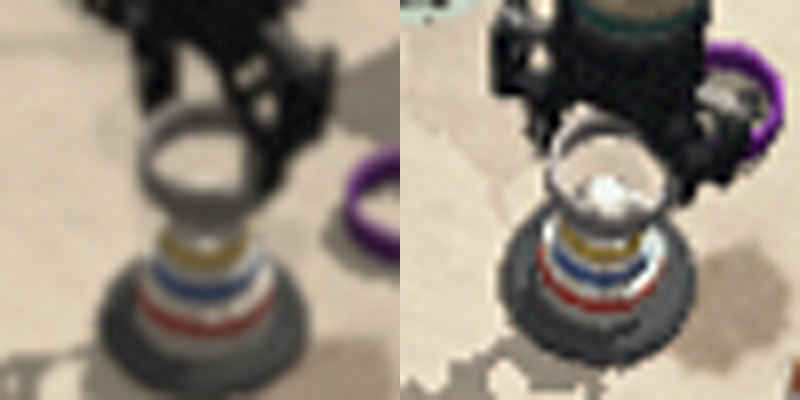

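```bash
cat > ov.py <<'E'
from fit import *
import sys
def overlay(tag,c,z,g,out,h=25):
    bigs=[]
    for n in("scene","top"):
        u=proj(n,[.451,-.232,.08])[0].astype(int);b=(u[0]-h,u[1]-h,u[0]+h,u[1]+h)
        im=cv2.imread(f"pics/{n}{tag}.png")[b[1]:b[3],b[0]:b[2]];big=cv2.resize(im,None,fx=S,fy=S,interpolation=cv2.INTER_CUBIC)
        for X,col in((np.r_[disc(c,.034,z),disc(c,.034,z+.022)],(0,255,0)),(disc(c,.028,z+.022),(0,255,255)),(np.r_[disc(g,.052,0),disc(g,.052,.012)],(255,0,0)),(disc(g,.032,.038),(0,0,255)),(disc(g,.026,.056),(255,0,0))):
            cs,_=cv2.findContours(poly(n,X,b),cv2.RETR_EXTERNAL,cv2.CHAIN_APPROX_NONE);cv2.drawContours(big,cs,-1,col,1)
        bigs.append(big)
    cv2.imwrite(out,np.hstack(bigs))
if __name__=="__main__": overlay("3",(.4514,-.2314),.1,(.451,-.232),"pics/ov3.png")
E
python3 ov.py
```

```text
(no output)
```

View pics/ov3.png

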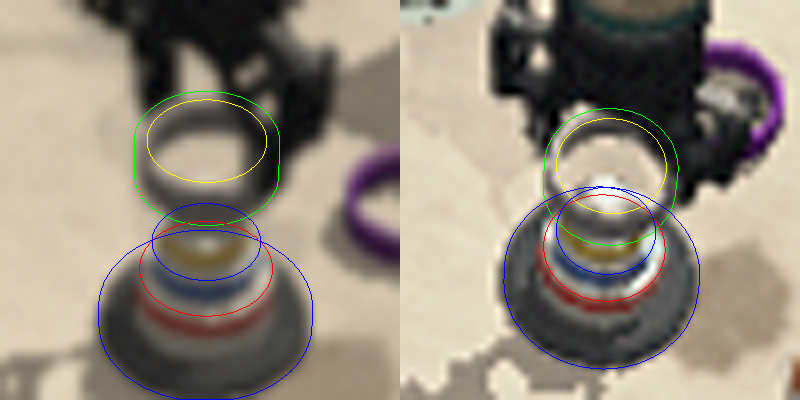

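>>> {"name": "move_arm", "arguments": {
  "rows": [
    [[5,0,0],0,60],
    [[10,0,0],0,60],
    [[15,0,0],0,60],
    [[19,0,0],0,60],
    [[22,0,0],0,60],
    [[22,0,0],0,60]
  ]
}}

```text
clock: 14.35
position: [0.4507, -0.231, 0.0846]
ee_rot: [-0.469, -0.521, -0.483, 0.525]
contact_force: [0.1, 0.4, -1.3]
width: 0.0655
```

```bash
python3 go.py
```

```text
t 14.35 pos [ 450.7 -231.    84.6] F [ 0.06  0.39 -1.31] w 65.5 q6 1.055
toolx [-0.017  0.01  -1.   ] z yaw -1.664
```

Nothing felt down to TCP 85 (ring underside about 77). I'll go on towards the yellow ledge.

>>> {"name": "move_arm", "arguments": {
  "rows": [
    [[2,0,0],0,60],
    [[4,0,0],0,60],
    [[6,0,0],0,60],
    [[8,0,0],0,60],
    [[8,0,0],0,60]
  ]
}}

```text
clock: 14.77
position: [0.4503, -0.2308, 0.0762]
ee_rot: [-0.469, -0.521, -0.483, 0.525]
contact_force: [-0.2, 0.8, -1.5]
width: 0.0654
```

```bash
python3 go.py
```

```text
t 14.77 pos [ 450.3 -230.8   76.2] F [-0.22  0.81 -1.51] w 65.4 q6 1.055
toolx [-0.018  0.011 -1.   ] z yaw -1.664
```

>>> {"name": "move_arm", "arguments": {
  "rows": [
    [[2,0,0],0,60],
    [[4,0,0],0,60],
    [[6,0,0],0,60],
    [[8,0,0],0,60],
    [[10,0,0],0,60],
    [[10,0,0],0,60]
  ]
}}

```text
clock: 15.27
position: [0.4498, -0.2305, 0.0658]
ee_rot: [-0.469, -0.521, -0.484, 0.525]
contact_force: [-0.4, 0.8, -0.9]
width: 0.0653
```

```bash
python3 go.py;  python3 - <<'E'
from h import *
ims=[]
for n in("scene","top"):
    u=proj(n,[.451,-.232,.06])[0].astype(int);im=viewer.get_image(n)[:,:,::-1];cv2.imwrite(f"pics/{n}4.png",im);ims.append(cv2.resize(im[u[1]-25:u[1]+25,u[0]-25:u[0]+25],(400,400),interpolation=cv2.INTER_CUBIC))
cv2.imwrite("pics/a11.png",np.hstack(ims))
E
```

```text
t 15.27 pos [ 449.8 -230.5   65.8] F [-0.35  0.76 -0.92] w 65.3 q6 1.055
toolx [-0.019  0.011 -1.   ] z yaw -1.664
```

View pics/a11.png

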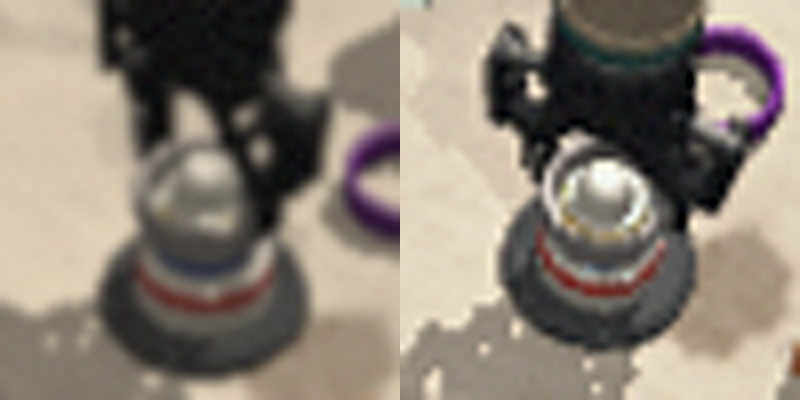

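The ring encircles the cone with its underside just above the blue ledge, roughly concentric in both views. I'll go slowly from here.

>>> {"name": "move_arm", "arguments": {
  "rows": [
    [[1,1,0.5],0,60],
    [[2,1,0.5],0,60],
    [[3,1,0.5],0,60],
    [[4,1,0.5],0,60],
    [[4,1,0.5],0,60]
  ]
}}

```text
clock: 15.78
position: [0.4508, -0.2311, 0.0618]
ee_rot: [-0.469, -0.521, -0.483, 0.525]
contact_force: [0.3, 0.2, -1.1]
width: 0.065
```

```bash
python3 go.py
```

```text
t 15.78 pos [ 450.8 -231.1   61.8] F [ 0.3   0.25 -1.13] w 65.0 q6 1.055
toolx [-0.019  0.011 -1.   ] z yaw -1.664
```

>>> {"name": "move_arm", "arguments": {
  "rows": [
    [[1,0,0],0,60],
    [[2,0,0],0,60],
    [[3,0,0],0,60],
    [[4,0,0],0,60],
    [[4,0,0],0,60]
  ]
}}

```text
clock: 16.2
position: [0.4506, -0.2309, 0.0576]
ee_rot: [-0.469, -0.521, -0.484, 0.525]
contact_force: [0.2, 0.0, -0.7]
width: 0.0651
```

```bash
python3 go.py
```

```text
t 16.2 pos [ 450.6 -230.9   57.6] F [ 0.22  0.01 -0.74] w 65.1 q6 1.055
toolx [-0.019  0.011 -1.   ] z yaw -1.664
```

>>> {"name": "move_arm", "arguments": {
  "rows": [
    [[2,0,0],0,60],
    [[4,0,0],0,60],
    [[6,0,0],0,60],
    [[8,0,0],0,60],
    [[9,0,0],0,60],
    [[9,0,0],0,60]
  ]
}}

```text
clock: 16.7
position: [0.4502, -0.2307, 0.0483]
ee_rot: [-0.468, -0.52, -0.484, 0.525]
contact_force: [0.3, 0.4, -1.5]
width: 0.0657
```

```bash
python3 go.py
```

```text
t 16.7 pos [ 450.2 -230.7   48.3] F [ 0.34  0.42 -1.47] w 65.7 q6 1.055
toolx [-0.02   0.012 -1.   ] z yaw -1.664
```

>>> {"name": "move_arm", "arguments": {
  "rows": [
    [[1,0,0],0,60],
    [[2,0,0],0,60],
    [[3,0,0],0,60],
    [[3,0,0],0,60]
  ]
}}

```text
clock: 17.03
position: [0.4501, -0.2307, 0.0456]
ee_rot: [-0.468, -0.52, -0.484, 0.525]
contact_force: [-0.4, 0.6, 1.8]
width: 0.0655
```

```bash
python3 go.py
```

```text
t 17.03 pos [ 450.1 -230.7   45.6] F [-0.42  0.6   1.83] w 65.5 q6 1.055
toolx [-0.019  0.012 -1.   ] z yaw -1.664
```

Contact on the red ledge at TCP 45.6 (change ≈ +3.3 N). I'll press gently.

>>> {"name": "move_arm", "arguments": {
  "rows": [
    [[0.5,0,0],0,60],
    [[0.8,0,0],0,60],
    [[0.8,0,0],0,60],
    [[0.8,0,0],0,60]
  ]
}}

```text
clock: 17.37
position: [0.4502, -0.2307, 0.0456]
ee_rot: [-0.469, -0.52, -0.484, 0.525]
contact_force: [-2.5, 2.1, 6.1]
width: 0.0656
```

```bash
python3 go.py;  python3 - <<'E'
from h import *
ims=[]
for n in("scene","top"):
    u=proj(n,[.451,-.232,.04])[0].astype(int);im=viewer.get_image(n)[:,:,::-1];cv2.imwrite(f"pics/{n}5.png",im);ims.append(cv2.resize(im[u[1]-25:u[1]+25,u[0]-25:u[0]+25],(400,400),interpolation=cv2.INTER_CUBIC))
cv2.imwrite("pics/a12.png",np.hstack(ims))
E
python3 go.py
```

```text
t 17.37 pos [ 450.2 -230.7   45.6] F [-2.47  2.08  6.07] w 65.6 q6 1.055
toolx [-0.019  0.011 -1.   ] z yaw -1.664
t 17.47 pos [ 450.2 -230.7   45.6] F [-1.84  1.6   6.33] w 65.6 q6 1.055
toolx [-0.019  0.011 -1.   ] z yaw -1.664
```

View pics/a12.png

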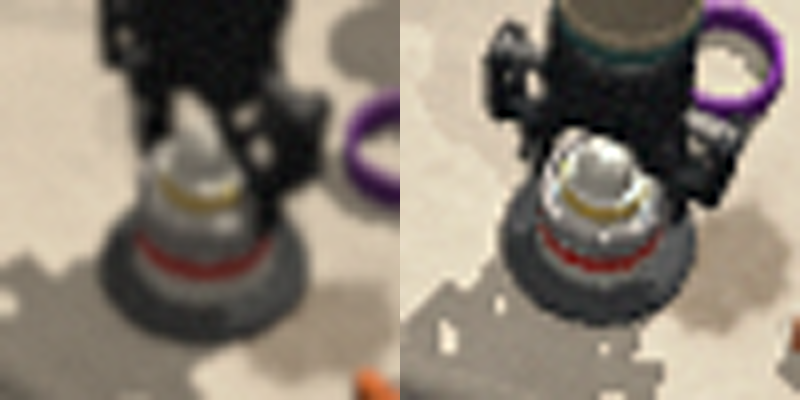

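The ring sits on the red step, with the red band right beneath it in both views at a net press of about 7.5 N. I'll hold it there briefly, then lift.

>>> {"name": "move_arm", "arguments": {
  "rows": [
    [[0.8,0,0],0,60],
    [[0.8,0,0],0,60],
    [[0.8,0,0],0,60],
    [[0.8,0,0],0,60]
  ]
}}

```text
clock: 17.8
position: [0.4501, -0.2307, 0.0455]
ee_rot: [-0.469, -0.52, -0.484, 0.525]
contact_force: [-1.5, 1.1, 6.4]
width: 0.0656
```

```bash
python3 go.py 407 86 125
```

```text
t 17.8 pos [ 450.1 -230.7   45.5] F [-1.51  1.13  6.4 ] w 65.6 q6 1.055
toolx [-0.019  0.011 -1.   ] z yaw -1.664
shift mm [ -75.1  -73.9 -312. ] dist 329.4
```

>>> {"name": "move_arm", "arguments": {
  "rows": [
    [[-6,0,0],0,60],
    [[-15,0,0],0,60],
    [[-28,-0.5,-0.3],0,60],
    [[-42,-0.8,-0.5],0,60],
    [[-58,-1.2,-0.7],0,60],
    [[-74,-1.5,-0.9],0,60],
    [[-85,-1.6,-1],0,60],
    [[-85,-1.6,-1],0,60]
  ]
}}

```text
clock: 18.47
position: [0.452, -0.2316, 0.1334]
ee_rot: [-0.471, -0.521, -0.481, 0.525]
contact_force: [0.8, 0.2, -1.4]
width: 0.0651
```

```bash
python3 go.py 407 86 120
```

```text
t 18.47 pos [ 452.  -231.6  133.4] F [ 0.77  0.15 -1.36] w 65.1 q6 1.055
toolx [-0.014  0.008 -1.   ] z yaw -1.664
shift mm [  16.4  -74.1 -312. ] dist 321.1
```

>>> {"name": "move_arm", "arguments": {
  "rows": [
    [[0,-9,-38],0,60],
    [[0,-18,-76],0,60],
    [[0,-27,-114],0,60],
    [[4,-37,-154],0,60],
    [[8,-47,-194],0,60],
    [[12,-57,-234],0,60],
    [[16,-66,-272],0,60],
    [[16,-72,-300],0,60]
  ]
}}

```text
clock: 19.13
position: [0.4057, 0.0765, 0.1194]
ee_rot: [-0.47, -0.52, -0.483, 0.525]
contact_force: [0.7, 0.0, -0.6]
width: 0.0655
```

>>> {"name": "move_arm", "arguments": {
  "rows": [
    [[0,0,-12],0,60],
    [[0,0,-12],0,60],
    [[0,0,-12],0,60],
    [[0,0,-12],0,60]
  ]
}}

```text
clock: 19.47
position: [0.4069, 0.0878, 0.1193]
ee_rot: [-0.47, -0.52, -0.482, 0.525]
contact_force: [0.0, 0.5, -1.2]
width: 0.0656
```

```bash
python3 go.py 407 86 70
```

```text
t 19.47 pos [406.9  87.8 119.3] F [ 0.01  0.47 -1.23] w 65.6 q6 1.695
toolx [-0.016  0.008 -1.   ] z yaw -1.663
shift mm [49.3  1.1  2.1] dist 49.3
```

>>> {"name": "move_arm", "arguments": {
  "rows": [
    [[20,1,2],0,60],
    [[45,1,2],0,60],
    [[65,2,2],0,60],
    [[80,2,3],0,60],
    [[84,2,3],0,60],
    [[84,2,3],0,60],
    [[84,2,3],0,60]
  ]
}}

```text
clock: 20.05
position: [0.4079, 0.0846, 0.0356]
ee_rot: [-0.47, -0.521, -0.482, 0.525]
contact_force: [0.0, -0.4, -0.4]
width: 0.0655
```

```bash
python3 go.py 407 85.7 20;  python3 - <<'E'
from h import *
ims=[]
for n in("scene","top"):
    u=proj(n,[.407,.086,.03])[0].astype(int);im=viewer.get_image(n)[:,:,::-1];cv2.imwrite(f"pics/{n}6.png",im);ims.append(cv2.resize(im[u[1]-25:u[1]+25,u[0]-25:u[0]+25],(400,400),interpolation=cv2.INTER_CUBIC))
cv2.imwrite("pics/a13.png",np.hstack(ims))
E
```

```text
t 20.05 pos [407.9  84.6  35.6] F [ 0.04 -0.39 -0.44] w 65.5 q6 1.686
toolx [-0.016  0.008 -1.   ] z yaw -1.664
shift mm [15.6 -0.7 -0.9] dist 15.7
```

View pics/a13.png

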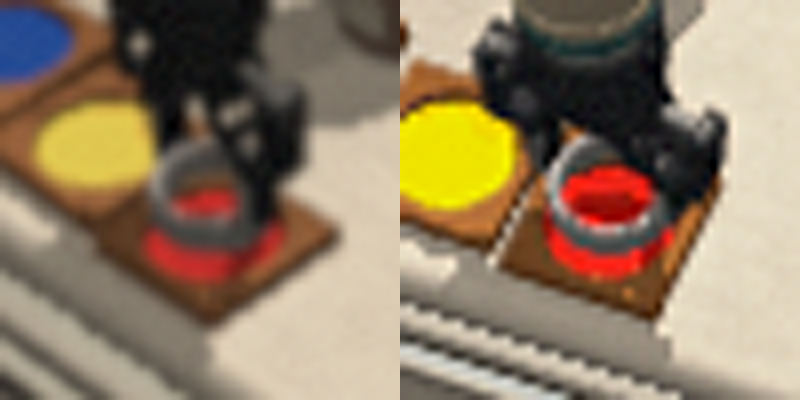

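The ring is centred over the red recess in both views. Lowering.

>>> {"name": "move_arm", "arguments": {
  "rows": [
    [[4,-0.7,-1],0,60],
    [[8,-0.7,-1],0,60],
    [[12,-0.7,-1],0,60],
    [[15,-0.7,-1],0,60],
    [[17,-0.7,-1],0,60],
    [[17,-0.7,-1],0,60]
  ]
}}

```text
clock: 20.65
position: [0.407, 0.0862, 0.0187]
ee_rot: [-0.471, -0.52, -0.482, 0.525]
contact_force: [-0.7, 0.1, -1.3]
width: 0.0654
```

```bash
python3 go.py 407 85.7 14.5
```

```text
t 20.65 pos [407.   86.2  18.7] F [-0.65  0.09 -1.33] w 65.4 q6 1.688
toolx [-0.015  0.008 -1.   ] z yaw -1.664
shift mm [4.2 0.1 0.6] dist 4.2
```

>>> {"name": "move_arm", "arguments": {
  "rows": [
    [[1,0,0.4],0,60],
    [[2,0,0.4],0,60],
    [[3,0,0.4],0,60],
    [[4,0,0.4],0,60],
    [[4.5,0,0.4],0,60],
    [[4.5,0,0.4],0,60]
  ]
}}

```text
clock: 21.15
position: [0.407, 0.0859, 0.0145]
ee_rot: [-0.471, -0.521, -0.482, 0.525]
contact_force: [-0.8, 0.1, 3.4]
width: 0.0654
```

```bash
python3 go.py
```

```text
t 21.15 pos [407.   85.9  14.5] F [-0.84  0.11  3.37] w 65.4 q6 1.687
toolx [-0.015  0.008 -1.   ] z yaw -1.664
```

Seated on the floor: contact came at the expected height, TCP 14.5. Release and rise.

>>> {"name": "move_arm", "arguments": {
  "rows": [
    [[0,0,0],0,85],
    [[0,0,0],0,85],
    [[0,0,0],0,85],
    [[0,0,0],0,85],
    [[-15,0,0],0,85],
    [[-45,0,0],0,85],
    [[-80,0,0],0,85],
    [[-110,0,0],0,85]
  ]
}}

```text
clock: 21.82
position: [0.4085, 0.085, 0.1259]
ee_rot: [-0.471, -0.52, -0.482, 0.525]
contact_force: [0.9, -0.4, -0.3]
width: 0.0848
```

>>> {"name": "move_arm", "arguments": {
  "rows": [
    [[-30,0,0],0,85],
    [[-60,0,0],0,85],
    [[-80,0,0],0,85],
    [[-80,0,0],0,85],
    [[-80,0,0],0,85],
    [[-80,0,0],0,85]
  ]
}}

```text
clock: 22.32
position: [0.4088, 0.0843, 0.205]
ee_rot: [-0.47, -0.52, -0.482, 0.525]
contact_force: [-0.6, 0.2, 0.5]
width: 0.0849
```

```bash
python3 go.py;  python3 - <<'E'
from fit import *
ims=[]
for n in("scene","top"):
    u=proj(n,[.407,.086,.03])[0].astype(int);im=viewer.get_image(n)[:,:,::-1];cv2.imwrite(f"pics/{n}7.png",im)
    b=(u[0]-25,u[1]-25,u[0]+25,u[1]+25)
    big=cv2.resize(im[b[1]:b[3],b[0]:b[2]],(400,400),interpolation=cv2.INTER_CUBIC);ims.append(big)
cv2.imwrite("pics/a14.png",np.hstack(ims))
E
```

```text
t 22.32 pos [408.8  84.3 205. ] F [-0.62  0.25  0.47] w 84.9 q6 1.69
toolx [-0.017  0.008 -1.   ] z yaw -1.664
```

View pics/a14.png

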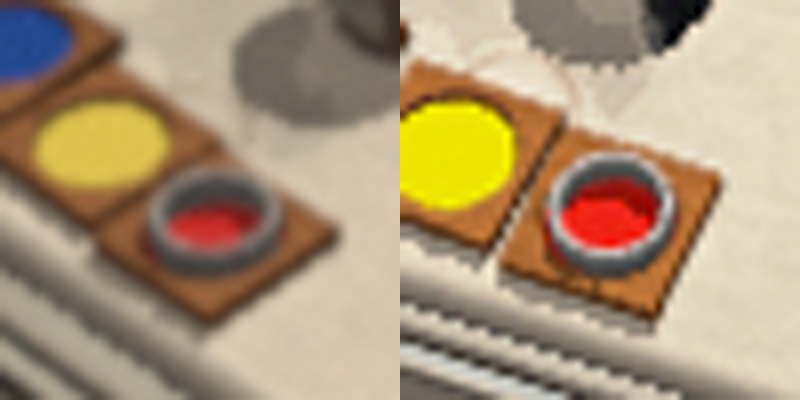

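View pics/scene7.png

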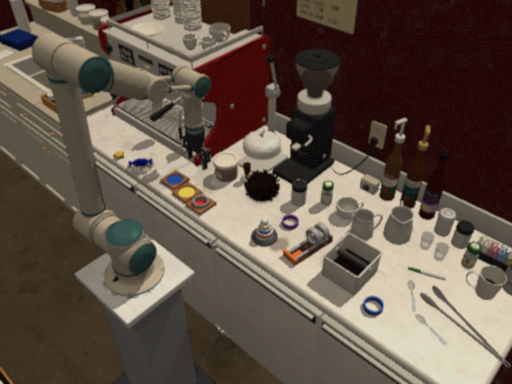

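```bash
python3 - <<'E'
from fit import *
ims=[]
for n in("scene","top"):
    u=proj(n,[.407,.086,.03])[0].astype(int);b=(u[0]-25,u[1]-25,u[0]+25,u[1]+25);im=cv2.imread(f"pics/{n}7.png")
    big=cv2.resize(im[b[1]:b[3],b[0]:b[2]],(400,400),interpolation=cv2.INTER_CUBIC)
    for X,col in((disc((.407,.0859),.034,.029),(0,255,0)),(disc((.407,.0859),.037,.014),(255,0,0))):
        cs,_=cv2.findContours(poly(n,X,b),cv2.RETR_EXTERNAL,cv2.CHAIN_APPROX_NONE);cv2.drawContours(big,cs,-1,col,1)
    ims.append(big)
cv2.imwrite("pics/a15.png",np.hstack(ims))
E
```

```text
(no output)
```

View pics/a15.png

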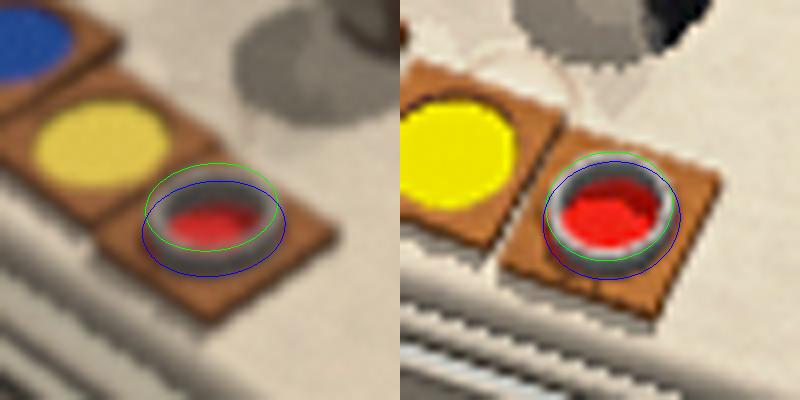

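```bash
python3 -c "
from rig import manip
print(manip.sign_off())"
```

```text
the job is handed in; nothing more can be done
None
```

The ring from the orange end is sized as red and now lies in the red well, and the job was handed in at about 22 s of the 72 s allowed. No verdict was reported.

- **Laying down:** I lifted the ring off the rack, stood it on edge on the bar top and let go, then tipped it over so it lay flat. I took it again by its outside, squeezing it along two axes so it was centred in the fingers.
- **Gauging:** It slid over the cone and passed the yellow and blue ledges without contact. It stopped level on the red ledge with its centre about 49 mm up, which is the expected seat for a 56 mm bore. I pressed it there with about 7.5 N.
- **Placing:** It met the floor of the red recess at the expected height (about 3 to 5 N), and I released it and raised the arm clear.

**Last checks:** The final pictures show the ring level in the red recess. Its outline agrees with the fully seated position to about a pixel (around 3.5 mm), so the pictures alone cannot settle the fit; the contact height supports it. The other two rings and the bystanders look unmoved in the final scene picture; I did not measure them again.

Two small disagreements remain:
- The two cameras differed by 2 to 4 mm on the wells. I averaged them and adjusted by feel.
- The gripper read about 65.5 mm on the 68 mm ring.

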